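# Load a card freezer box into a rack tray and shut the gate

## Task

Push the square card freezer box that stands on the metal rack tray down the lane of the tray until it stands right up against the stop at the far end, without the box ever touching either side rail (they would scuff its side labels): line it up in front of the lane first. Then push the swing gate fully shut across the mouth behind the box. Only push: the box stays flat on the tray and is never lifted, and the bottle, tube and timer near by are left alone.

Things in the scene. Friction and masses are not known exactly. Their poses are not given: they have to be found in the camera images.
- tray: Fixed sheet-metal rack tray on the bench, turned up to 0.15 rad. Origin: centre of the lane's mouth, on the bench; +x runs down the lane to the stop, +y left, z up. The box slides on its top, z = 4 mm. Before the mouth lies a flat apron without edges, x -205 to 0 mm, 240 mm wide; then the lane, 156 mm wide between its rails.
- lane_stop (a point): Middle of the stop across the lane's far end, at tray x = 146 mm (faces of its two rubber buffers), y = 0, z = 32 mm; axes as the tray. The stop wall is 40 mm high. Touching the stop, the box has its centre at tray x = 79 mm and its rear face 12 mm inside the mouth.
- left_rail: Slotted upright metal rail on the left of the lane, 3 mm thick, its top 40 mm above the bench; same origin and axes as the tray. Its inner face is at y = +78 mm, from x = 0 to 150 mm. The box must not touch it.
- right_rail: The same on the right: inner face at y = -78 mm. The box must not touch it.
- box_center (a point): Centre of the closed card freezer box, white with blue lid, 134 x 134 x 49 mm, 0.25 to 0.5 kg; axes along its edges, z up. Starts loose on the apron, up to 30 mm off the lane's middle line and turned up to 0.18 rad from it. The fixed lid covers its sides from 21 mm up; below, they are 3 mm further in. Slides with friction, stays where left.
- freezer_box: The same box; origin at the centre of its underside.
- gate (a joint): Angle of the swing gate, rad: 0 = shut across the mouth, at its limit; grows as it swings out towards the robot and on to the right; at 1.57 it points straight out of the lane (tray -x), at 2.9 nearly to tray -y. Starts at 2.5 to 2.9. Light, turns about an upright pin with a little friction (0.05 N m), stays where left.
- gate_hinge (a point): Point on the gate's upright pin, at tray x = -6 mm, y = -92 mm, z = 27 mm; axes as the tray.
- gate_plate (a point): Centre of the thumb plate at the gate's free end, 159 mm from the pin: 46 mm long, 32 mm high (11 to 43 mm above the bench), 4 mm thick. The bar from pin to plate is 4 mm thick, 16 mm high (19 to 35 mm above the bench). The point turns with the gate: y points along the bar away from the pin, -x out of the face that is pushed to shut it.
- screw_cap_bottle: Bystander: screw-cap reagent bottle with an orange cap, 56 x 56 x 105 mm, standing left of the tray; origin at the centre of its base.
- upright_tube: Bystander: upright tube with a blue cap, 33 x 33 x 112 mm, standing right of the tray; origin at the centre of its base.
- timer: Bystander: small white bench timer with three keys, 62 x 66 x 19 mm, lying right of the tray; origin at the centre of its underside.

How it is judged:
By the outcome, as a careful person would: the job done as asked, in the order asked, and still so for the second after the job is handed in, with the robot touching nothing.
It also fails if it takes over 72 s, if anything falls off the work surface, if the arm or the gripper's body presses on something with over 40 N, if the wrist force passes 120 N, or if a joint passes its speed limit or range.

## Robot

A 6-joint arm with a two-finger parallel gripper is mounted at the origin on a cart in front of the work surface, level with it; the furniture and walls round the work are solid. World frame = base frame: x ahead of the robot, y to its left, z up, the work surface at z = 0. Lengths are in mm, angles in rad, forces in N, time in s.
With the tool pointing down it reaches from about 300 to 875 mm from the base axis. Payload 4.2 kg.
Tool frame: the origin (TCP) lies midway between the tips of the shut fingers; the grasp point (between the pads) lies 19 mm behind it (grasp_offset is the distance from the TCP to the grasp point, in mm); z points along the fingers, y is the line along which they close (so a half turn about z gives the same grasp; the last joint's range is limited). The gripper opens to 85 mm and grips with 20 to 120 N. Pads are 22 mm wide; open, the fingers measure 114 mm over their backs; the gripper's body (76 mm by 85 mm) begins 54 mm behind the grasp point. The pads swing forward as they close: fully open they stand 13 mm farther back than shut.
Start: joints at [-1.248, 0.32, 1.565, -0, 1.257, -0.02], TCP at [193.275, -541.559, 231.338] pointing down, gripper open.
Joint ranges: [-3.11, 3.11], [-0.84, 2.01], [0.21, 2.61], [-1.34, 4.49], [0.05, 2.63], [-2.56, 2.56]. Speed limits (rad/s): [2.57, 2.57, 3.14, 3.14, 3.14, 3.14].

## Interface

Orientations are given as [roll, pitch, yaw] about the fixed x, y, z axes, in that order (R = Rz(yaw) Ry(pitch) Rx(roll)).
In Python, from workcell import * gives the robot as it stands. The module is installed in compiled form; this text tells all that it offers.
- The arm moves only by the tool servo_tool, never from a script. Its argument "moves" is a list of rows, each a list of 3 entries, a list of its own where there are three numbers: the opening, from 0 (shut) to 1 (fully open), then the shift along the world's x, y, z each as a share of 40 mm, from -1 to 1, then the turn, a rotation vector about the world's x, y, z each as a share of 0.12 rad, from -1 to 1. In form: [[fingers, [x, y, z], [wx, wy, wz]], ...]. A call has 1 to 8 rows; each row shifts and turns the commanded pose from where the row before left it; what a row does not reach is not made up. A row lasts 1/10 s, in which the tool goes at most 50 mm and 8.59 degrees, less where a joint would pass 70% of its speed; a pose out of reach is approached as far as the arm can. A call with a number of a shift or a turn outside -1 to 1 is refused whole. A call with a gripper value outside its range is refused whole. The fingers move at their own pace and stop on an object; "grip_force" is the grip in N (left out, the last holds). Time passes only in rows, so rows that do not move let the fingers close. It gives the time, the measured TCP pose, the force, the opening and the grip force at its end, in the units of the state.
- sense(): the state, without advancing time (a new reading comes with each control period).
- grab_frame(name): name is "scene" or "top" or "wrist"; returns a dict with "color" (480x640x3 uint8, blue, green, red), "mtx" (3x3 intrinsics, pixels), "k1" (the pictures are not rectified: a ray, as slopes to the right and down, at radius r is drawn at 1 + k1 r^2 times it, then the intrinsics apply), "rvec" (rotation vector, rad) and "tvec" (3), from world to camera coordinates, as OpenCV has them. Camera axes: x right, y down, z forward; pixel columns grow to the right and rows downward; lengths in mm; the calibration is good to about 2 mm. A picture is of the moment at which its call begins. There is no depth.
- close_job(): hands the job in; it is judged then, once.
The state is a dict: "t": time; "joint_pos": joint angles; "joint_velocities": joint speeds; "tau": joint torques, N m; "tcp_pos": TCP position; "eef_rot": TCP orientation; "contact_force": force on the tool from outside, world axes, zero at the start; "ft_torque": the same for the moment, N m; "grip_width": opening from 0.0 (shut) to 1.0 (fully open); "gripper_force": force on a finger pad.
Only numpy, scipy, OpenCV 4.12 (cv2) and the standard library are available. Lean on these libraries where they do the work, as an engineer would, in place of code of your own. Each camera call takes 0.05 s, during which the arm holds its last target. There are 200 camera calls.

## Working session

There is one attempt and no reset: what is moved stays moved. The work goes in short steps, Python scripts to look and compute and a tool call to move; the robot and the scene stay as the last step left them, time stands still between calls to the robot, and variables do not carry over. Pictures are saved under pics/ and viewed, at most 10 in all, crops included, and the job is handed in when it is done.

Besides the shell and the picture viewer there is one more tool, called after "Call:" in YAML: its name, and indented under it one key for each argument. servo_tool: Moves the arm, as the interface text tells. Its arguments: {"type":"object","properties":{"moves":{"type":"array","items":{"type":"array"}},"grip_force":{"type":"number"}},"required":["moves"]}

```bash
mkdir -p pics; cat > h.py <<'E'
from workcell import *
import numpy as np, cv2, sys
def shot(n,f):
    d=grab_frame(n); cv2.imwrite('pics/'+f,d['color']); np.savez('pics/'+f+'.npz',**d); return d
def ray(d,u,v):
    K=np.array(d['mtx']);x=(u-K[0,2])/K[0,0];y=(v-K[1,2])/K[1,1];k=float(d['k1'])
    a,b=x,y
    for _ in range(30):
        s=1+k*(a*a+b*b);a,b=x/s,y/s
    R=cv2.Rodrigues(np.array(d['rvec'],float))[0];t=np.array(d['tvec'],float).ravel()
    return -R.T@t,R.T@np.array([a,b,1.])
def onz(d,u,v,z):
    c,r=ray(d,u,v);return c+r*(z-c[2])/r[2]
def tri(*o):
    A=np.zeros((3,3));b=np.zeros(3)
    for d,u,v in o:
        c,r=ray(d,u,v);r=r/np.linalg.norm(r);P=np.eye(3)-np.outer(r,r);A+=P;b+=P@c
    return np.linalg.solve(A,b)
def proj(d,p):
    p=np.atleast_2d(np.array(p,float));R=cv2.Rodrigues(np.array(d['rvec'],float))[0]
    c=p@R.T+np.array(d['tvec'],float).ravel();x=c[:,:2]/c[:,2:];s=1+float(d['k1'])*(x**2).sum(1,keepdims=True)
    K=np.array(d['mtx']);return x*s*[K[0,0],K[1,1]]+[K[0,2],K[1,2]]
def load(f): return np.load('pics/'+f+'.npz')
E
python3 - <<'E'
from h import *
for n in('top','scene'):
    d=shot(n,n+'0.png');print(n,ray(d,320,240),d['k1'],d['mtx'][0])
print(sense())
E
```

```text
top (array([ 549.37855878,  -51.41507489, 1008.82732614]), array([ 0.04404774,  0.01639227, -0.99894001])) 0.027376378768418964 [452.01112134   0.         323.10955314]
scene (array([ 36.89458879, 821.8499766 , 912.87075608]), array([ 0.41468902, -0.64118921, -0.64579489])) 0.007380164879291102 [553.7659784   0.        324.5839452]
{'t': 0.1, 'joint_pos': array([-1.24802007e+00,  3.20241677e-01,  1.56555039e+00, -8.41005199e-06,
        1.25742902e+00, -1.99668822e-02]), 'joint_velocities': array([-3.22512499e-04, -1.41412160e-03, -1.86066343e-03,  1.10492439e-04,
        3.05249331e-05,  5.15123052e-04]), 'tau': array([ 1.77766109e-03, -4.16404116e+01, -2.34703428e+01,  5.84820555e-05,
        4.87158264e-03, -2.48149593e-05]), 'tcp_pos': array([ 193.12067076, -541.14062641,  230.56105463]), 'eef_rot': array([-3.13996439e+00, -2.45178203e-05,  3.42745715e-01]), 'contact_force': array([-0.02948794, -0.27058793,  0.46430425]), 'ft_torque': array([ 0.00310307,  0.00847739, -0.01545932]), 'gripper_force': 0.0, 'grip_width': 1.0021239827553539}
```

View pics/top0.png

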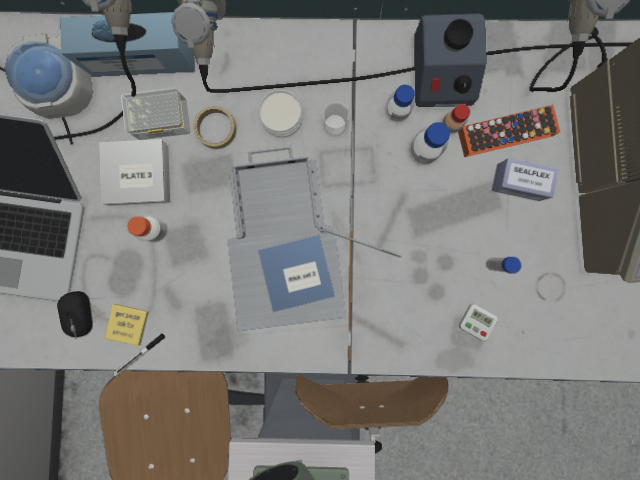

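View pics/scene0.png

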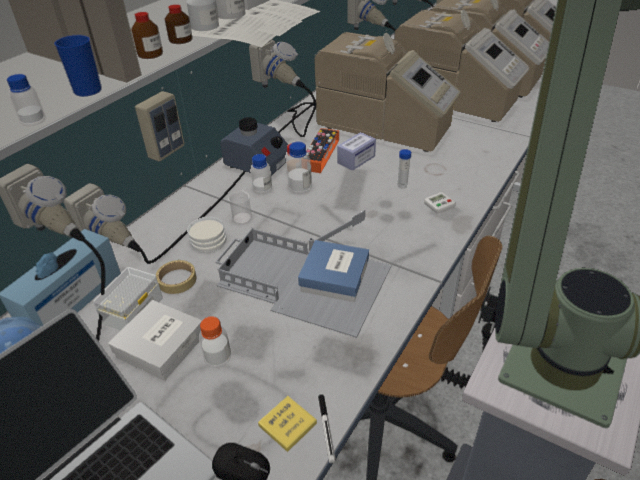

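The top view shows the lane at about (280,200), its mouth at v≈235, the blue lid at (297,273), and the gate pointing right from (322,232) to (400,256). Next I'll enlarge both views and segment the lid.

```bash
cat >> h.py <<'E'
def lid(d,z=53.,roi=None):
    hsv=cv2.cvtColor(d['color'],cv2.COLOR_BGR2HSV)
    m=cv2.inRange(hsv,(98,90,60),(118,255,255))
    if roi: 
        k=np.zeros_like(m);x0,y0,x1,y1=roi;k[y0:y1,x0:x1]=1;m=m*k
    n,l,s,c=cv2.connectedComponentsWithStats(m);i=1+np.argmax(s[1:,4]);m=(l==i).astype(np.uint8)
    ct=max(cv2.findContours(m,cv2.RETR_EXTERNAL,cv2.CHAIN_APPROX_NONE)[0],key=cv2.contourArea)
    w=np.array([onz(d,p[0][0],p[0][1],z)[:2] for p in cv2.convexHull(ct)],np.float32)
    return cv2.minAreaRect(w),s[i]
E
python3 - <<'E'
from h import *
t=load('top0.png');s=load('scene0.png')
print(lid(t,53,(220,220,360,330)))
a=cv2.resize(t['color'][140:340,215:415],None,fx=4,fy=4,interpolation=cv2.INTER_CUBIC)[:,:]
cv2.imwrite('pics/c1.png',cv2.resize(t['color'][140:340,215:415],(600,600),interpolation=cv2.INTER_CUBIC))
cv2.imwrite('pics/c2.png',cv2.resize(s['color'][195:345,205:405],(800,600),interpolation=cv2.INTER_CUBIC))
E
```

```text
Traceback (most recent call last):
  File "h.py", line 29, in lid
    n,l,s,c=cv2.connectedComponentsWithStats(m);i=1+np.argmax(s[1:,4]);m=(l==i).astype(np.uint8)
                                                    ~~~~~~~~~^^^^^^^^^
ValueError: attempt to get argmax of an empty sequence
```

```bash
python3 - <<'E'
from h import *
t=load('top0.png');s=load('scene0.png')
h=cv2.cvtColor(t['color'],cv2.COLOR_BGR2HSV);print(h[285,275],h[260,290],h[300,250],h[250,335])
cv2.imwrite('pics/c1.png',cv2.resize(t['color'][140:340,215:415],(600,600),interpolation=cv2.INTER_CUBIC))
cv2.imwrite('pics/c2.png',cv2.resize(s['color'][195:345,205:405],(800,600),interpolation=cv2.INTER_CUBIC))
E
sed -i 's/(98,90,60)/(98,85,40)/' h.py
```

```text
[107  77 133] [106  79 142] [105   7 147] [108   9 148]
```

View pics/c1.png

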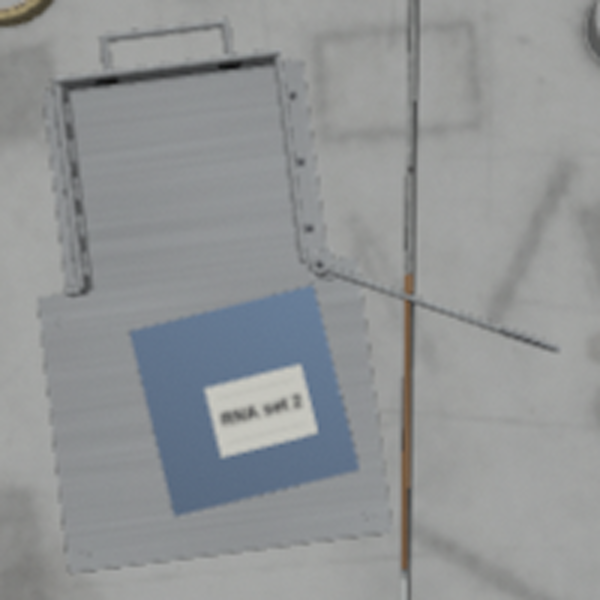

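View pics/c2.png

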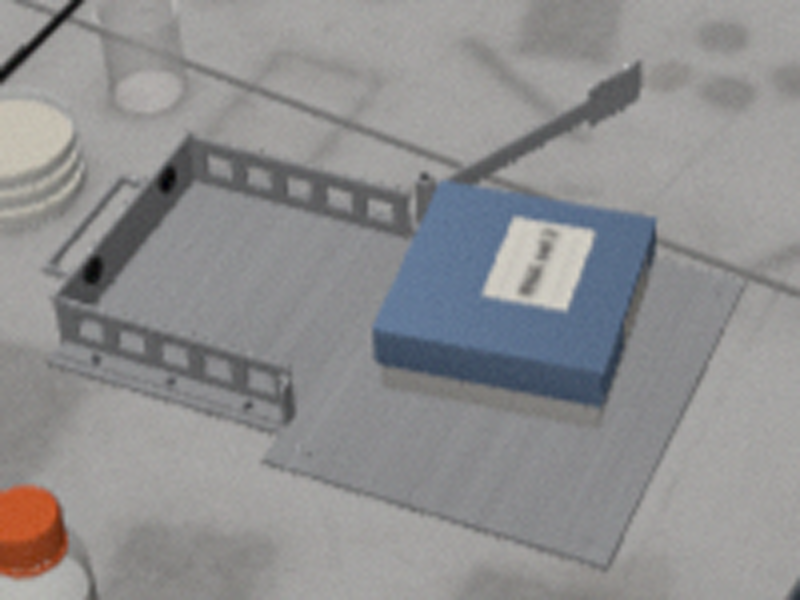

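The crops show the apron corners clearly: (39,297), (70,573) and (392,531) in the top crop, and (263,462), (607,566) and (747,282) in the scene crop. The lid corners, hinge pin and gate plate are clear too. Triangulating these now.

```bash
sed -i 's/(98,85,40)/(98,50,40)/' h.py; python3 - <<'E'
from h import *
t=load('top0.png');s=load('scene0.png')
T=lambda x,y:(t,215+(x+.5)/3-.5,140+(y+.5)/3-.5);S=lambda x,y:(s,205+(x+.5)/4-.5,195+(y+.5)/4-.5)
P={}
for n,a,b in [('apL0',(39,297),(263,462)),('apL-',(70,573),(607,566)),('apR-',(392,531),(747,282)),('hinge',(320,266),(425,176)),
 ('gtip',(557,349),(640,62)),('b++',(130,330),(375,330)),('b+-',(315,287),(440,183)),('b--',(357,470),(656,218)),('b-+',(174,515),(603,375)),('stopL',(55,82),(60,300)),('stopR',(277,57),(190,136))]:
    P[n]=tri(T(*a),S(*b));print(n,P[n].round(1))
m=np.array([[0,120],[-205,120],[-205,-120],[-6,-92]]);w=np.array([P[k][:2] for k in('apL0','apL-','apR-','hinge')])
mc,wc=m.mean(0),w.mean(0);H=(m-mc).T@(w-wc);a=np.arctan2(H[0,1]-H[1,0],H[0,0]+H[1,1])
R=np.array([[np.cos(a),-np.sin(a)],[np.sin(a),np.cos(a)]]);o=wc-R@mc
print('tray',o,a);print((m@R.T+o-w).round(1))
for d,r in((t,(220,220,360,330)),(s,(290,230,380,300))):print(lid(d,53,r))
B=np.array([P[k][:2] for k in('b++','b+-','b--','b-+')]);c=B.mean(0);print('box tray',(c-o)@R)
e=[B[0]-B[3],B[1]-B[2]];print('box yaw',[np.arctan2(v[1],v[0])-a for v in e],[np.linalg.norm(B[i]-B[i-1]) for i in range(4)])
for k in P:print(k,((P[k][:2]-o)@R).round(1))
g=(P['gtip'][:2]-P['hinge'][:2])@R;print('gate',np.arctan2(g[1],g[0]),np.linalg.norm(g))
np.savez('tray.npz',o=o,a=a)
E
```

```text
apL0 [593.7 173.1  -4.6]
apL- [390.5 143.1  -1.5]
apR- [425.3 -94.2  -2.8]
hinge [618.  -37.4  41. ]
gtip [ 561.4 -208.1   37.6]
b++ [568.2  95.8  46. ]
b+- [603.5 -33.7  44.3]
b-- [474.1 -66.4  48.3]
b-+ [439.4  61.7  46. ]
stopL [747.5 157.   34. ]
stopR [770.6  -2.6  34.7]
tray [610.77771804  54.27985097] 0.14536654976071364
[[-0.3 -0. ]
 [ 0.1  0.2]
 [ 0.   0.1]
 [ 0.2 -0.2]]
(((521.1389770507812, 13.485366821289062), (132.7328643798828, 132.87754821777344), 15.176079750061035), array([ 259,  236,   75,   76, 3114], dtype=int32))
(((513.4119262695312, 31.015037536621094), (138.98602294921875, 158.8632049560547), 15.325455665588379), array([ 298,  240,   71,   57, 2352], dtype=int32))
box tray [-94.32032361 -26.54525852]
box yaw [np.float64(0.11335456998430551), np.float64(0.10229223356731434)] [np.float64(133.1999622371816), np.float64(134.22886784496828), np.float64(133.509093279889), np.float64(132.75002419115208)]
apL0 [  0.3 120. ]
apL- [-205.1  119.8]
apR- [-205.  -120.1]
hinge [ -6.2 -91.8]
gtip [ -86.8 -252.5]
b++ [-36.1  47.3]
b+- [-19.9 -86. ]
b-- [-152.7  -99.6]
b-+ [-168.5   32.2]
stopL [150.1  81.8]
stopR [149.9 -79.4]
gate -2.035981572162525 179.82874052954193
```

The fit is good, with tray residuals under 0.5 mm and box sides of 133–134 mm.
- Box: tray (-94, -26.5), turned +0.11 rad.
- Gate: 2.68 rad.

The plan is to push with the open gripper's two fingertips as a straight edge. I'll push first from the right side (tool yaw 1.716), then from behind (yaw 0.145).

Call:
servo_tool:
  moves:
    - [1,[0.7,0.95,0],[0,0,0.95]]
    - [1,[0.7,0.95,0],[0,0,0.95]]
    - [1,[0.7,0.95,0],[0,0,0.95]]
    - [1,[0.7,0.95,0],[0,0,0.95]]
    - [1,[0.7,0.95,0],[0,0,0.95]]
    - [1,[0.7,0.95,0],[0,0,0.95]]
    - [1,[0.7,0.95,0],[0,0,0.95]]
    - [1,[0.7,0.95,0],[0,0,0.95]]

```text
t: 0.9
tcp_pos: [417.9, -235.8, 231.2]
eef_rot: [-3.141, -0.0, 1.259]
contact_force: [0.7, -1.0, 0.2]
grip_width: 1.002
gripper_force: 0.0
```

Call:
servo_tool:
  moves:
    - [1,[0.7,0.95,-0.5],[0,0,0.95]]
    - [1,[0.7,0.95,-1],[0,0,0.95]]
    - [1,[0.7,0.95,-0.5],[0,0,0.95]]
    - [1,[0.7,0.95,0],[0,0,0.95]]
    - [1,[0,0,0],[0,0,0]]
    - [1,[0,0,0],[0,0,0]]

```text
t: 1.5
tcp_pos: [522.5, -94.0, 159.4]
eef_rot: [-3.14, -0.0, 1.713]
contact_force: [0.3, -0.5, -0.3]
grip_width: 1.001
gripper_force: 0.0
```

Call:
servo_tool:
  moves:
    - [1,[0.1,0,-1],[0,0,0]]
    - [1,[0,0,-1],[0,0,0]]
    - [1,[0,0,-1],[0,0,0]]
    - [1,[0,0,-0.5],[0,0,0]]
    - [1,[0,0,0],[0,0,0]]
    - [1,[0,0,0],[0,0,0]]

```text
t: 2.1
tcp_pos: [526.4, -95.8, 20.6]
eef_rot: [3.141, 0.0, 1.709]
contact_force: [0.1, -0.4, 0.1]
grip_width: 0.997
gripper_force: 0.0
```

```bash
cat >> h.py <<'E'
_q=np.load('tray.npz');O,A=_q['o'],float(_q['a']);RT=np.array([[np.cos(A),-np.sin(A)],[np.sin(A),np.cos(A)]])
tt=lambda p:(np.array(p)[:2]-O)@RT
def st():
    s=sense();print('t',round(s['t'],2),'tcp tray',tt(s['tcp_pos']).round(1),'z',s['tcp_pos'][2].round(1),'yaw-A',round(s['eef_rot'][2]-A,3),'F',s['contact_force'].round(1))
E
python3 - <<'E'
from h import *
st();d=shot('scene','s1.png')
cv2.imwrite('pics/s1c.png',cv2.resize(d['color'][130:360,200:480],(700,575)))
E
```

```text
t 2.1 tcp tray [-105.2 -136.3] z 20.6 yaw-A 1.563 F [ 0.1 -0.4  0.1]
```

View pics/s1c.png

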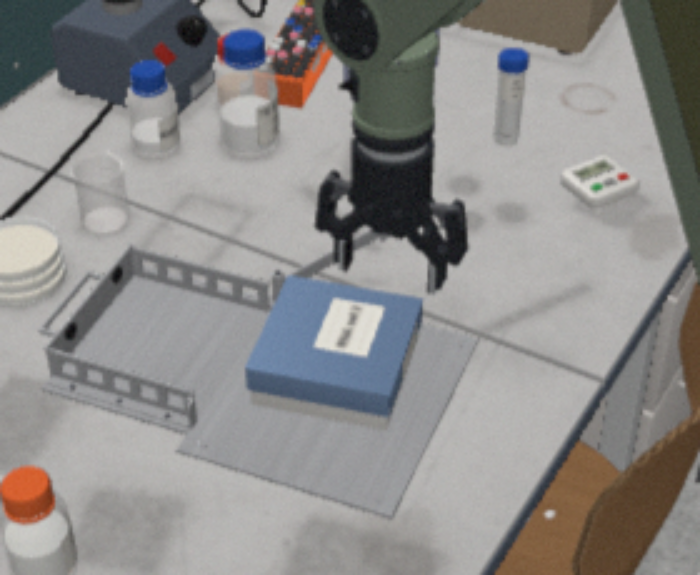

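Both fingers stand clear of the gate and the box. Pushing left now, slowly.

Call:
servo_tool:
  moves:
    - [1,[0.1,0.25,0],[0,0,0.07]]
    - [1,[0.1,0.25,0],[0,0,0]]
    - [1,[0,0.2,0],[0,0,0]]
    - [1,[-0.02,0.2,0],[0,0,0]]
    - [1,[-0.03,0.2,0],[0,0,0]]
    - [1,[-0.03,0.15,0],[0,0,0]]
    - [1,[-0.02,0.12,0],[0,0,0]]
    - [1,[0,0,0],[0,0,0]]

```text
t: 2.95
tcp_pos: [530.3, -39.1, 19.9]
eef_rot: [3.142, -0.001, 1.719]
contact_force: [1.0, -0.2, 0.4]
grip_width: 0.998
gripper_force: 0.0
```

```bash
cat >> h.py <<'E'
def boxtop(f,view=False):
    d=shot('top',f);st();P=proj(d,[[*(O+RT@np.array(p)),48.] for p in((-170,-100),(-170,100),(110,100),(110,-100))])
    x0,y0=P.min(0).astype(int);x1,y1=P.max(0).astype(int)
    r,s=lid(d,46,(x0,y0,x1,y1));an=np.deg2rad(r[2])-A;an=(an+np.pi/4)%(np.pi/2)-np.pi/4
    print('box tray',tt(r[0]).round(1),'size',np.round(r[1],1),'yaw',round(an,3),s)
    cv2.imwrite('pics/c'+f,cv2.resize(d['color'][y0-40:y1+40,x0-40:x1+80],None,fx=2.5,fy=2.5))
E
python3 -c "
from h import *
boxtop('t2.png')"
```

```text
t 3.0 tcp tray [-93.1 -81. ] z 19.9 yaw-A 1.574 F [ 0.2 -0.6 -0.4]
box tray [-89.1  25. ] size [133.4  74. ] yaw 0.002 [ 251  241   35   66 1387]
```

The box is now aligned (yaw ≈ 0). Its left edge is at y = 62, so the centre is at about y = -5. Another 5 mm, then back off and rise.

Call:
servo_tool:
  moves:
    - [1,[-0.01,0.07,0],[0,0,0]]
    - [1,[-0.01,0.06,0],[0,0,0]]
    - [1,[0,0,0],[0,0,0]]
    - [1,[0,0,0],[0,0,0]]

```text
t: 3.4
tcp_pos: [529.6, -34.6, 20.0]
eef_rot: [-3.142, -0.0, 1.719]
contact_force: [0.7, 0.2, -0.1]
grip_width: 1.0
gripper_force: 0.0
```

Call:
servo_tool:
  moves:
    - [1,[0,-0.4,0],[0,0,0]]
    - [1,[-0.3,-0.5,0.5],[0,0,0]]
    - [1,[-0.5,-0.5,1],[0,0,-1]]
    - [1,[-1,0,1],[0,0,-1]]
    - [1,[-1,0,1],[0,0,-1]]
    - [1,[-1,0,0],[0,0,-1]]
    - [1,[-1,0,0],[0,0,-1]]
    - [1,[0,0,0],[0,0,-1]]

```text
t: 4.2
tcp_pos: [341.2, -90.5, 150.4]
eef_rot: [-3.138, 0.002, 0.993]
contact_force: [0.1, 0.8, 0.4]
grip_width: 1.0
gripper_force: 0.0
```

```bash
python3 -c "
from h import *
boxtop('t3.png')"
```

```text
t 4.25 tcp tray [-284.7 -105.2] z 150.9 yaw-A 0.844 F [0.3 0.2 1. ]
box tray [-89.1  -0.9] size [133.6 134.3] yaw 0.003 [ 249  237   70   71 3120]
```

The box is at (-89, -1) with yaw 0.003. Going behind it.

Call:
servo_tool:
  moves:
    - [1,[0.2,0.37,0],[0,0,-0.88]]
    - [1,[0.2,0.37,0],[0,0,-0.88]]
    - [1,[0.27,0.37,0],[0,0,-0.88]]
    - [1,[0.27,0.37,0],[0,0,-0.88]]
    - [1,[0.27,0.37,0],[0,0,-0.88]]
    - [1,[0.27,0.37,0],[0,0,-0.88]]
    - [1,[0.27,0.37,0],[0,0,-0.88]]
    - [1,[0.27,0.36,0],[0,0,-0.88]]

```text
t: 5.05
tcp_pos: [429.0, 27.5, 150.7]
eef_rot: [3.141, -0.001, 0.152]
contact_force: [-0.8, -0.5, -0.3]
grip_width: 0.998
gripper_force: 0.0
```

Call:
servo_tool:
  moves:
    - [1,[0,0,0],[0,0,0]]
    - [1,[0,0,0],[0,0,0]]

```text
t: 5.25
tcp_pos: [427.9, 26.8, 150.5]
eef_rot: [3.141, 0.001, 0.158]
contact_force: [1.0, -0.1, 0.6]
grip_width: 1.001
gripper_force: 0.0
```

```bash
python3 -c "
from h import *
st()"
```

```text
t 5.25 tcp tray [-184.9   -0.7] z 150.5 yaw-A 0.013 F [ 1.  -0.1  0.6]
```

Call:
servo_tool:
  moves:
    - [1,[0,0,-1],[0,0,-0.1]]
    - [1,[0,0,-1],[0,0,0]]
    - [1,[0,0,-0.9],[0,0,0]]
    - [1,[0,0,-0.35],[0,0,0]]
    - [1,[0,0,0],[0,0,0]]
    - [1,[0,0,0],[0,0,0]]

```text
t: 5.85
tcp_pos: [427.9, 26.7, 21.1]
eef_rot: [3.141, -0.0, 0.143]
contact_force: [0.1, 1.4, 0.4]
grip_width: 0.999
gripper_force: 0.0
```

Call:
servo_tool:
  moves:
    - [1,[0.25,0.037,0],[0,0,0]]
    - [1,[0.25,0.037,0],[0,0,0]]
    - [1,[0.25,0.037,0],[0,0,0]]
    - [1,[0.25,0.037,0],[0,0,0]]
    - [1,[0.25,0.037,0],[0,0,0]]
    - [1,[0.25,0.037,0],[0,0,0]]
    - [1,[0.2,0.03,0],[0,0,0]]
    - [1,[0,0,0],[0,0,0]]

```text
t: 6.65
tcp_pos: [498.1, 37.6, 20.8]
eef_rot: [3.141, -0.003, 0.143]
contact_force: [-0.4, 0.8, 0.4]
grip_width: 0.997
gripper_force: 0.0
```

```bash
python3 -c "
from h import *
boxtop('t4.png')"
```

```text
t 6.7 tcp tray [-1.147e+02 -1.000e-01] z 20.7 yaw-A -0.003 F [-0.2  0.6 -0.6]
box tray [-35.6  -0.8] size [134.4 134.2] yaw -0.002 [ 246  212   70   64 2460]
```

Call:
servo_tool:
  moves:
    - [1,[0.25,0.037,0],[0,0,0]]
    - [1,[0.25,0.037,0],[0,0,0]]
    - [1,[0.25,0.037,0],[0,0,0]]
    - [1,[0.25,0.037,0],[0,0,0]]
    - [1,[0.25,0.037,0],[0,0,0]]
    - [1,[0.25,0.037,0],[0,0,0]]
    - [1,[0.2,0.03,0],[0,0,0]]
    - [1,[0,0,0],[0,0,0]]

```text
t: 7.5
tcp_pos: [565.9, 47.7, 20.9]
eef_rot: [3.141, -0.003, 0.142]
contact_force: [0.3, -0.0, -0.0]
grip_width: 0.999
gripper_force: 0.0
```

```bash
python3 -c "
from h import *
boxtop('t5.png')"
```

```text
t 7.55 tcp tray [-46.2  -0. ] z 20.9 yaw-A -0.003 F [-0.8 -0.1  1. ]
box tray [34.5 -0.7] size [132.2 134.3] yaw -0.003 [ 242  181   70   62 2063]
```

Call:
servo_tool:
  moves:
    - [1,[0.2,0.03,0],[0,0,0]]
    - [1,[0.2,0.03,0],[0,0,0]]
    - [1,[0.2,0.03,0],[0,0,0]]
    - [1,[0.2,0.03,0],[0,0,0]]
    - [1,[0.15,0.022,0],[0,0,0]]
    - [1,[0.08,0.012,0],[0,0,0]]
    - [1,[0,0,0],[0,0,0]]

```text
t: 8.25
tcp_pos: [606.0, 53.7, 20.8]
eef_rot: [3.141, -0.001, 0.142]
contact_force: [-0.3, -0.4, -0.0]
grip_width: 1.003
gripper_force: 0.0
```

Call:
servo_tool:
  moves:
    - [1,[0.05,0.007,0],[0,0,0]]
    - [1,[0.05,0.007,0],[0,0,0]]
    - [1,[0,0,0],[0,0,0]]

```text
t: 8.55
tcp_pos: [609.1, 54.2, 20.8]
eef_rot: [3.141, -0.0, 0.142]
contact_force: [-2.2, 0.4, 0.6]
grip_width: 1.0
gripper_force: 0.9
```

```bash
python3 -c "
from h import *
boxtop('t6.png')"
```

```text
t 8.6 tcp tray [-1.7  0.2] z 20.8 yaw-A -0.003 F [-1.5  0.2  1. ]
box tray [72.3  0.3] size [103.4 146.4] yaw -0.126 [ 240  173   69   49 1314]
```

Call:
servo_tool:
  moves:
    - [1,[0.04,0.006,0],[0,0,0]]
    - [1,[0.04,0.006,0],[0,0,0]]
    - [1,[0,0,0],[0,0,0]]

```text
t: 8.9
tcp_pos: [611.3, 54.5, 20.7]
eef_rot: [3.142, 0.002, 0.142]
contact_force: [-5.6, -0.6, 4.1]
grip_width: 1.004
gripper_force: 2.4
```

Call:
servo_tool:
  moves:
    - [1,[0.04,0.006,0],[0,0,0]]
    - [1,[0,0,0],[0,0,0]]

```text
t: 9.1
tcp_pos: [611.2, 54.5, 20.6]
eef_rot: [-3.142, 0.006, 0.143]
contact_force: [-8.5, -1.1, 5.9]
grip_width: 1.004
gripper_force: 4.3
```

Force is rising and the TCP has stopped at the distance expected for the stop. Backing off and checking.

Call:
servo_tool:
  moves:
    - [1,[-0.1,-0.015,0],[0,0,0]]
    - [1,[-0.5,-0.073,0],[0,0,0]]
    - [1,[-1,-0.146,0],[0,0,0]]
    - [1,[-1,-0.146,0.5],[0,0,0]]
    - [1,[-1,-0.146,1],[0,0,0]]
    - [1,[-1,-0.146,1],[0,0,0]]
    - [0,[-1,-0.146,0.5],[0,0,0]]
    - [0,[0,0,0],[0,0,0]]

```text
t: 9.9
tcp_pos: [397.1, 23.3, 133.5]
eef_rot: [3.141, -0.004, 0.142]
contact_force: [1.2, 0.6, -1.1]
grip_width: 0.694
gripper_force: 0.0
```

```bash
python3 -c "
from h import *
boxtop('t7.png')
d=shot('scene','s7.png');print(d['color'].shape)
cv2.imwrite('pics/cs7.png',cv2.resize(d['color'][190:340,200:400],(800,600),interpolation=cv2.INTER_CUBIC))
"
```

```text
t 9.95 tcp tray [-2.136e+02  2.000e-01] z 132.7 yaw-A -0.003 F [ 1.2  0.1 -0.9]
box tray [71.9 -0.7] size [121.6 134.2] yaw -0.001 [ 240  173   69   56 2486]
(480, 640, 3)
```

View pics/cs7.png

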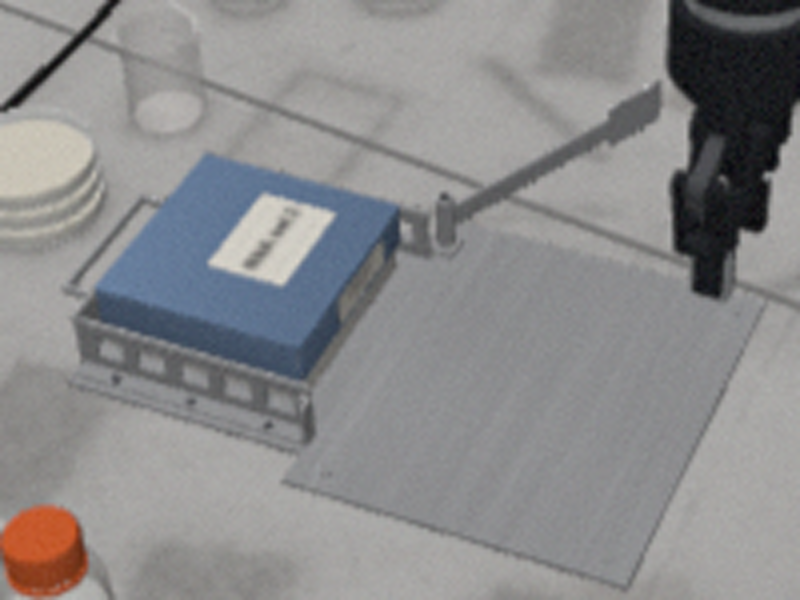

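The box stands in the lane with gaps on both sides, but my ROI clipped its front edge. Re-measuring with a larger ROI.

```bash
sed -i 's/(110,100),(110,-100)/(180,100),(180,-100)/' h.py; python3 -c "
from h import *
t=load('t7.png');s=load('s7.png')
r,_=lid(t,46,(215,140,345,260));print(tt(r[0]),r[1],np.deg2rad(r[2])-A)
# scene: rear-left & rear-right lid top corners
S=lambda x,y:(s,200+(x+.5)/4-.5,190+(y+.5)/4-.5)
for c in((97,290),(302,347),(400,207),(208,155)):print(tt(onz(*S(*c),46)))
"
```

```text
[79.05533637 -0.17668247] (135.9512176513672, 135.4402313232422) -0.0013742898891186406
[145.63714522  66.42696921]
[13.10198569 64.46605433]
[ 13.23153081 -66.62732862]
[145.76498041 -67.58063944]
```

The box is at 79.05 mm (expected 79), y = -0.2, yaw ≈ 0, so it is seated against the stop. Next the gate: closed fingers go to its far side, then sweep it round.

Call:
servo_tool:
  moves:
    - [0,[0.7,-0.75,0.3],[0,0,0]]
    - [0,[0.7,-0.75,0.3],[0,0,0]]
    - [0,[0.7,-0.75,0],[0,0,0]]
    - [0,[0.7,-0.75,0],[0,0,0]]
    - [0,[0.7,-0.75,0],[0,0,0]]
    - [0,[0.7,-0.75,0],[0,0,0]]
    - [0,[0.7,-0.75,0],[0,0,0]]
    - [0,[0.4,-0.4,0],[0,0,0]]

```text
t: 10.8
tcp_pos: [615.0, -205.4, 152.9]
eef_rot: [3.141, -0.001, 0.141]
contact_force: [0.2, 0.6, 0.2]
grip_width: 0.001
gripper_force: 0.0
```

Call:
servo_tool:
  moves:
    - [0,[0,0,0],[0,0,0]]
    - [0,[0,0,0],[0,0,0]]

```text
t: 11.0
tcp_pos: [612.0, -202.5, 153.2]
eef_rot: [-3.14, 0.002, 0.142]
contact_force: [-0.3, 0.7, -0.7]
grip_width: -0.004
gripper_force: 0.0
```

```bash
python3 -c "
from h import *
st();p=sense()['tcp_pos'];print(p, O+RT@np.array([-41.6,-252])-p[:2])
d=shot('top','t8.png');cv2.imwrite('pics/ct8.png',cv2.resize(d['color'][150:330,220:460],(800,600)))"
```

```text
t 11.0 tcp tray [ -36.  -254.2] z 153.2 yaw-A -0.003 F [-0.3  0.7 -0.7]
[ 611.98373103 -202.45817046  153.1501161 ] [-5.86376159  1.36992363]
```

Call:
servo_tool:
  moves:
    - [0,[0,0,-1],[0,0,0]]
    - [0,[0,0,-1],[0,0,0]]
    - [0,[0,0,-1],[0,0,0]]
    - [0,[0,0,-0.33],[0,0,0]]
    - [0,[0,0,0],[0,0,0]]

```text
t: 11.55
tcp_pos: [610.0, -201.2, 20.1]
eef_rot: [-3.14, 0.004, 0.143]
contact_force: [-0.6, -0.1, 0.1]
grip_width: -0.001
gripper_force: 0.0
```

```bash
python3 -c "
from h import *
st();p=sense()['tcp_pos'][:2]
f=lambda th,off:O+RT@(np.array([-6,-92])+159*np.array([-np.sin(th),np.cos(th)])+off*np.array([-np.cos(th),-np.sin(th)]))
q=p
for i,th in enumerate([2.676]+list(np.linspace(2.55,.1,20))+[.05,0]):
    n=f(th,16 if i else 22);print(i,round(th,2),((n-q)/40).round(2));q=n"
```

```text
t 11.55 tcp tray [ -37.8 -252.7] z 20.1 yaw-A -0.002 F [-0.6 -0.1  0.1]
0 2.68 [-0.52  0.14]
1 2.55 [-0.63  0.19]
2 2.42 [-0.47  0.21]
3 2.29 [-0.44  0.26]
4 2.16 [-0.4   0.32]
5 2.03 [-0.36  0.37]
6 1.91 [-0.31  0.41]
7 1.78 [-0.25  0.45]
8 1.65 [-0.19  0.48]
9 1.52 [-0.13  0.5 ]
10 1.39 [-0.07  0.51]
11 1.26 [0.   0.51]
12 1.13 [0.07 0.51]
13 1.0 [0.13 0.5 ]
14 0.87 [0.19 0.48]
15 0.74 [0.25 0.45]
16 0.62 [0.31 0.41]
17 0.49 [0.36 0.37]
18 0.36 [0.4  0.32]
19 0.23 [0.44 0.26]
20 0.1 [0.47 0.21]
21 0.05 [0.19 0.06]
22 0 [0.19 0.05]
```

Call:
servo_tool:
  moves:
    - [0,[-0.52,0.14,0],[0,0,0]]
    - [0,[-0.63,0.19,0],[0,0,0]]
    - [0,[-0.47,0.21,0],[0,0,0]]
    - [0,[-0.44,0.26,0],[0,0,0]]
    - [0,[-0.4,0.32,0],[0,0,0]]
    - [0,[-0.36,0.37,0],[0,0,0]]
    - [0,[-0.31,0.41,0],[0,0,0]]
    - [0,[-0.25,0.45,0],[0,0,0]]

```text
t: 12.35
tcp_pos: [477.8, -108.4, 24.5]
eef_rot: [3.139, -0.006, 0.142]
contact_force: [0.5, -0.2, 0.8]
grip_width: -0.003
gripper_force: 0.2
```

Call:
servo_tool:
  moves:
    - [0,[-0.19,0.48,0],[0,0,0]]
    - [0,[-0.13,0.5,0],[0,0,0]]
    - [0,[-0.07,0.51,0],[0,0,0]]
    - [0,[0,0.51,0],[0,0,0]]
    - [0,[0,0,0],[0,0,0]]

```text
t: 12.85
tcp_pos: [462.4, -26.9, 24.2]
eef_rot: [3.141, -0.005, 0.145]
contact_force: [1.7, -0.7, -0.3]
grip_width: -0.001
gripper_force: 0.0
```

```bash
python3 -c "
from h import *
st()
d=shot('scene','s9.png');cv2.imwrite('pics/cs9.png',cv2.resize(d['color'][180:345,200:420],(800,600)))"
```

```text
t 12.85 tcp tray [-158.6  -58.8] z 24.2 yaw-A -0.0 F [ 1.7 -0.7 -0.3]
```

View pics/cs9.png

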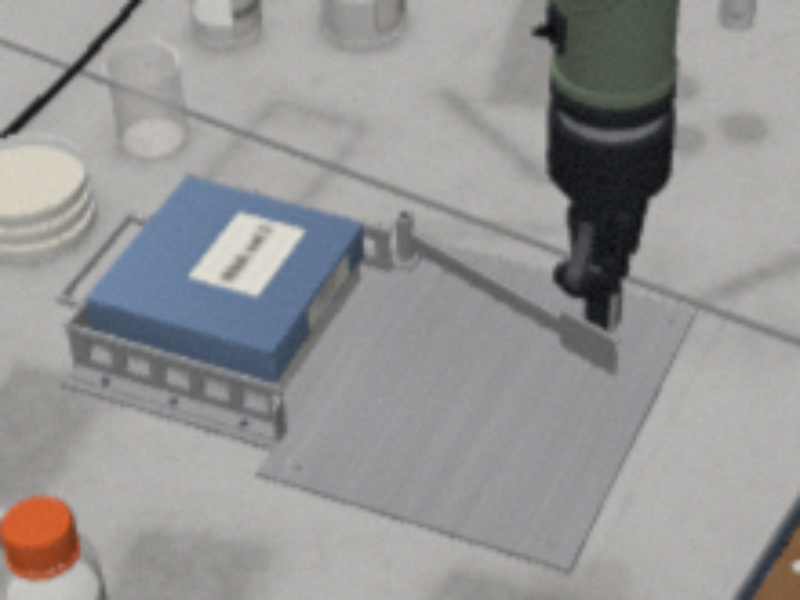

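The fingers are behind the thumb plate and the gate is following, now at about 1.2 rad. Continuing.

Call:
servo_tool:
  moves:
    - [0,[0.07,0.51,0],[0,0,0]]
    - [0,[0.13,0.5,0],[0,0,0]]
    - [0,[0.19,0.48,0],[0,0,0]]
    - [0,[0.25,0.45,0],[0,0,0]]
    - [0,[0.31,0.41,0],[0,0,0]]
    - [0,[0.36,0.37,0],[0,0,0]]
    - [0,[0.4,0.32,0],[0,0,0]]
    - [0,[0,0,0],[0,0,0]]

```text
t: 13.7
tcp_pos: [532.6, 93.9, 23.3]
eef_rot: [3.142, -0.006, 0.143]
contact_force: [-0.3, -0.1, 0.6]
grip_width: 0.001
gripper_force: 0.0
```

```bash
python3 -c "
from h import *
st()"
```

```text
t 13.7 tcp tray [-71.6  50.5] z 23.3 yaw-A -0.002 F [-0.3 -0.1  0.6]
```

Call:
servo_tool:
  moves:
    - [0,[0.23,0.15,0],[0,0,0]]
    - [0,[0.24,0.13,0],[0,0,0]]
    - [0,[0.24,0.11,0],[0,0,0]]
    - [0,[0.24,0.1,0],[0,0,0]]
    - [0,[0.1,0.03,0],[0,0,0]]
    - [0,[0.1,0.02,0],[0,0,0]]
    - [0,[0,0,0],[0,0,0]]

```text
t: 14.4
tcp_pos: [575.5, 114.8, 21.7]
eef_rot: [3.142, -0.0, 0.142]
contact_force: [-0.2, -0.1, 0.4]
grip_width: 0.0
gripper_force: 0.0
```

Call:
servo_tool:
  moves:
    - [0,[0.05,0.007,0],[0,0,0]]
    - [0,[0.05,0.007,0],[0,0,0]]
    - [0,[0,0,0],[0,0,0]]

```text
t: 14.7
tcp_pos: [579.2, 115.3, 21.9]
eef_rot: [3.141, -0.0, 0.142]
contact_force: [-0.5, 0.2, -0.6]
grip_width: -0.002
gripper_force: 0.0
```

Call:
servo_tool:
  moves:
    - [0,[0.05,0.007,0],[0,0,0]]
    - [0,[0.05,0.007,0],[0,0,0]]
    - [0,[0,0,0],[0,0,0]]

```text
t: 15.0
tcp_pos: [582.3, 115.8, 21.7]
eef_rot: [3.141, 0.002, 0.142]
contact_force: [-3.2, -0.1, 2.0]
grip_width: 0.0
gripper_force: 1.4
```

Call:
servo_tool:
  moves:
    - [0,[0.04,0.006,0],[0,0,0]]
    - [0,[0.04,0.006,0],[0,0,0]]
    - [0,[0,0,0],[0,0,0]]

```text
t: 15.3
tcp_pos: [582.4, 115.8, 21.6]
eef_rot: [3.141, 0.009, 0.142]
contact_force: [-10.1, -0.7, 7.1]
grip_width: -0.001
gripper_force: 4.9
```

The gate is at its limit: the TCP is stalled and force is rising. Backing straight off and checking.

Call:
servo_tool:
  moves:
    - [0,[-0.15,-0.02,0],[0,0,0]]
    - [0,[-0.5,-0.073,0],[0,0,0]]
    - [0,[-1,-0.146,0],[0,0,0]]
    - [0,[-1,-0.3,0.5],[0,0,0]]
    - [0,[-1,-0.5,1],[0,0,0]]
    - [0,[-1,-0.5,1],[0,0,0]]
    - [0,[-0.5,-0.5,0.5],[0,0,0]]
    - [0,[0,0,0],[0,0,0]]

```text
t: 16.1
tcp_pos: [393.2, 40.3, 131.1]
eef_rot: [3.141, -0.006, 0.141]
contact_force: [0.3, 0.1, -0.9]
grip_width: 0.003
gripper_force: 0.0
```

```bash
python3 -c "
from h import *
boxtop('t10.png')
t=load('t10.png');s=shot('scene','s10.png')
a=cv2.resize(t['color'][150:250,225:335],(440,400));b=cv2.resize(s['color'][210:310,210:310],(400,400))
cv2.imwrite('pics/f.png',cv2.resize(np.hstack([a,b]),(798,380)))"
```

```text
t 16.15 tcp tray [-216.1   18.2] z 130.1 yaw-A -0.005 F [0.2 0.4 0.3]
box tray [78.9 -0.2] size [136.  135.1] yaw 0.002 [ 239  159   70   70 3110]
```

View pics/f.png

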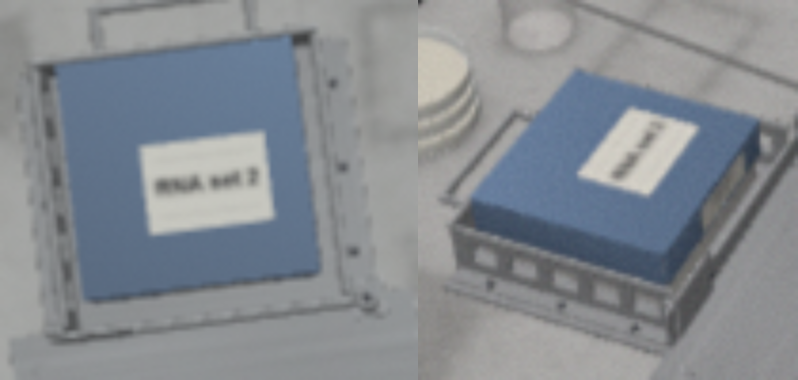

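Both views show the box at the stop with gaps on both sides (centre 78.9, -0.2) and the gate bar shut across the mouth. Handing in.

```bash
python3 -c "
from workcell import *
print(close_job())"
```

```text
the job is handed in; nothing more can be done
None
```

The job is handed in at about 16 s of the 72 s allowed: the box stands against the stop, about 11 mm clear of each rail in the check pictures, the gate is fully shut behind it, and the bottle, tube and timer were left alone.

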